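# Re-zero a coffee grinder and set it seven clicks open

## Task

The burrs of this coffee grinder have been out for cleaning, so its old mark means nothing. Push the lever of the adjusting collar clockwise (seen from above) until the burrs just touch and it will go no further, without forcing it, then open it exactly 7 clicks and leave it resting in that click. Leave the kettle, jug, plant and tin standing where they are.

Things in the scene. Friction and masses are not known exactly. Their poses are not given: they have to be found in the camera images.
- grinder: electric burr coffee grinder, fixed: aluminium casing 172 x 134 mm in plan, flat top deck 195 mm above the worktop, brown grounds bin in its front. Origin under the middle of its foot, on the collar's axis; z up, its front faces -x. A low black lidded funnel (radius 42 mm, top 260 mm above the worktop) stands in the middle of the collar.
- collar: adjusting collar on top of the grinder: knurled dark steel ring, radius 54 mm, 203 to 232 mm above the worktop, turning about a vertical axis. Origin on that axis, 222 mm above the worktop; x axis along the lever, z up. Clockwise from above closes the burrs, counter-clockwise opens them. It clicks into a detent every 12 degrees. More than 60 N of contact on it is forcing it.
- lever_grip (a point): middle of the wooden grip of the collar's lever: level round bar 16 mm thick, sticking out from 64 to 104 mm from the axis (thinner steel rod inside that). This point: 84 mm from the axis, 27 mm above the deck. Pushed here, leaving a detent takes 6 to 11 N, fading until halfway (9 mm on) the collar snaps by itself into the next: each click is a rise and sudden drop of force.
- deck_mark (a point): the old index line on the deck in front of the collar, 66 mm from the axis on the grinder's -x side. It no longer tells the setting: at burr touch the lever points anywhere from 65 to 135 degrees counter-clockwise from the grinder's +x direction, different each time and not to be seen. The lever starts about 3 to 9 clicks open from there; 12 are possible.
- burr_face (a point): middle of the lower burr's face, hidden inside the grinder: 190.00 mm above its foot with the burrs touching, 0.05 mm lower per click opened. Too fine to be seen or measured: feel the clicks. Closing ends at a stop, the burrs touching, where the collar sits in a detent (click 0) and the force only rises, past 14 N with no click. The seventh click from there is wanted.
- kettle: cream enamel kettle with a wooden bail handle, radius 80 mm, 170 mm high, spout to its -x reaching 136 mm from its middle; loose, origin under its middle. Stands left or right of the grinder. Leave it.
- jug: dark zinc jug, foot radius 60 mm, 205 mm high, black handle to its +x reaching 96 mm; loose, origin under its middle. Stands on the other side of the grinder. Leave it.
- plant: small plant in a white pot, pot radius 42 mm, 155 mm high with leaves; loose, origin under its middle, behind the grinder. Leave it.
- tin: white coffee tin with a wooden lid, radius 43 mm, 135 mm high; loose, origin under its middle, behind the grinder. Leave it.

How it is judged:
By the outcome, as a careful person would: the job done as asked, in the order asked, and still so for the second after the job is handed in, with the robot touching nothing.
It also fails if it takes over 72 s, if anything falls off the work surface, if the arm or the gripper's body presses on something with over 40 N, if the wrist force passes 120 N, or if a joint passes its speed limit or range.

## Robot

A 7-joint arm with a two-finger parallel gripper is mounted at the origin on the work surface. World frame = base frame: x ahead of the robot, y to its left, z up, the work surface at z = 0. Lengths are in m, angles in rad, forces in N, time in s.
With the tool pointing down it reaches from about 0.4 to 0.875 m from the base axis. Payload 19.3 kg.
Tool frame: the origin (TCP) lies midway between the tips of the shut fingers; the grasp point (between the pads) lies 19 mm behind it; z points along the fingers, y is the line along which they close (so a half turn about z gives the same grasp; the last joint's range is limited). The gripper opens to 85 mm and grips with 20 to 120 N. Pads are 22 mm wide; open, the fingers measure 114 mm over their backs; the gripper's body (76 mm by 85 mm) begins 54 mm behind the grasp point. The pads swing forward as they close: fully open they stand 13 mm farther back than shut.
Start: joints at [-1.414, 0.521, -0.036, 1.599, 0.021, 1.021, -0.113], TCP at [0.141, 0.609, 0.231] pointing down, gripper open.
Joint ranges: [-2.91, 2.91], [-0.3, 2.13], [-1.5, 1.42], [0.17, 2.43], [-1.26, 4.41], [0.16, 1.93], [-2.52, 2.52]. Speed limits (rad/s): [1.89, 1.89, 2.39, 2.39, 3.01, 3.01, 3.01].

## Interface

Orientations are given as [roll, pitch, yaw] about the fixed x, y, z axes, in that order (R = Rz(yaw) Ry(pitch) Rx(roll)).
In Python, from workcell import bot gives the robot as it stands.
- The arm moves only by the tool move_arm, never from a script. Its argument "series" is a list of rows, each a list of 3 entries, a list of its own where there are three numbers: the shift along the tool's x, y, z in cm, then the turn, a rotation vector about the tool's x, y, z in rad, then the opening in per cent of the stroke, from 0 (shut) to 100 (fully open). A call has 1 to 20 rows; each row is the pose to reach, as a shift and turn from the pose commanded when the call began, along the tool's axes at that moment; what a row does not reach only later rows make up. A row lasts 1/12 s, in which the tool goes at most 41.7 mm and 7.16 degrees, less where a joint would pass 70% of its speed; a pose out of reach is approached as far as the arm can. A call with a gripper value outside its range is refused whole. The fingers move at their own pace and stop on an object; "squeeze" is the grip in N (left out, the last holds). Time passes only in rows, so rows that repeat a pose let the fingers close. It gives the time, the measured TCP pose, the force, the opening and the grip force at its end, in the units of the state.
- bot.observe(): the state, without advancing time (a new reading comes with each control period).
- bot.grab_frame(name): name is "side" or "top"; returns (picture, depth): 480x640x3 uint8, red, green, blue; 480x640 float32, m along the optical axis (not along the pixel's ray), 0 where there is no reading.
- bot.camera_params(name): a dict with "fovy" (degrees; the focal length in pixels is half the picture's height over the tangent of half this angle, whatever the lens; pixels are square), "cx", "cy" (the principal point, pixels), "R" (3x3) and "t" (3): a world point X has camera coordinates R X + t. Camera axes: x right, y down, z forward; pixel columns grow to the right and rows downward; lengths in m; the calibration is good to about 2 mm. A picture is of the moment at which its call begins. camera_params takes no time and is no camera call.
- bot.job_done(): hands the job in; it is judged then, once.
Trained networks look in the newest picture that a camera, given by its name, has taken for a name from the list of things; names that differ only in an ending like _2 or _b are one class to them, and where a whole thing is asked for, a point or a joint stands for the part that bears it (a point fixed in the world has none). Each returns a list of dicts, best first, with "conf" (0 to 1); they miss things now and then, are a little off and sometimes report something else, mostly with a low value. They report only what shows in the picture. A call takes as long as a camera call.
- bot.find_in(camera, thing): "bbox" ([left, top, right, bottom] in pixels, round what is visible of it).
- bot.trace(camera, thing): "mask" (480x640 bool, what is visible of it) and "bbox" ([left, top, right, bottom] in pixels, round what is visible of it).
The state is a dict: "clock": time; "qpos": joint angles; "qd": joint speeds; "joint_efforts": joint torques, N m; "position": TCP position; "tool_rot": TCP orientation; "force": force on the tool from outside, world axes, zero at the start; "moment": the same for the moment, N m; "grip_width": finger opening in m; "finger_force": force on a finger pad.
Only numpy, scipy, OpenCV 4.12 (cv2) and the standard library are available. Lean on these libraries where they do the work, as an engineer would, in place of code of your own. Each camera call takes 0.05 s, during which the arm holds its last target. There are 200 camera calls.

## Working session

There is one attempt and no reset: what is moved stays moved. The work goes in short steps, Python scripts to look and compute and a tool call to move; the robot and the scene stay as the last step left them, time stands still between calls to the robot, and variables do not carry over. Pictures are saved under pics/ and viewed, at most 10 in all, crops included, and the job is handed in when it is done.

Besides the shell and the picture viewer there is one more tool, called after "Request:" by a JSON object that holds its "api" and its "payload". move_arm: Moves the arm, as the interface text tells. Its arguments: {"type":"object","properties":{"series":{"type":"array"},"squeeze":{"type":"number"}},"required":["series"]}

```bash
mkdir -p pics; cat > h.py <<'E'
import numpy as np, cv2
from workcell import bot
def cloud(n,d):
    p=bot.camera_params(n); f=240/np.tan(np.radians(p["fovy"])/2)
    v,u=np.mgrid[:480,:640]; R=np.array(p["R"]);t=np.array(p["t"])
    c=np.stack([(u-p["cx"])/f*d,(v-p["cy"])/f*d,d],-1)
    return (c-t)@R
def proj(n,X):
    p=bot.camera_params(n); f=240/np.tan(np.radians(p["fovy"])/2)
    c=np.array(p["R"])@np.array(X)+np.array(p["t"]); return c[:2]/c[2]*f+[p["cx"],p["cy"]]
E
python3 - <<'E'
from h import *
o=bot.observe(); print({k:np.round(v,3).tolist() for k,v in o.items()})
ims=[]
for n in("side","top"):
    p,d=bot.grab_frame(n); np.savez(n,p=p,d=d); ims.append(p)
    cv2.imwrite(f"pics/{n}0.png",p[...,::-1])
    P=cloud(n,d); print(n,bot.camera_params(n))
    for th in("grinder","collar","lever_grip","kettle","jug","plant","tin"):
        r=bot.trace(n,th)
        for q in r[:1]:
            m=q["mask"]&(d>0); X=P[m]
            print(n,th,round(q["conf"],2),np.round(q["bbox"]),m.sum(),np.round(np.median(X,0),3),np.round(np.percentile(X,2,0),3),np.round(np.percentile(X,98,0),3))
            np.save(f"m_{n}_{th}",q["mask"])
E
```

```text
{'clock': 0.0, 'qpos': [-1.414, 0.522, -0.036, 1.6, 0.021, 1.021, -0.113], 'qd': [0.001, -0.001, 0.0, 0.001, -0.001, 0.002, -0.001], 'joint_efforts': [0.0, -92.709, 1.98, -36.994, 0.018, 0.008, 0.0], 'position': [0.14, 0.609, 0.231], 'tool_rot': [-3.14, 0.0, 2.915], 'force': [-0.356, -0.577, 0.483], 'moment': [0.013, 0.018, 0.003], 'finger_force': 0.0, 'grip_width': 0.086}
side {'fovy': 45.563490467588025, 'cx': 320.4951831946534, 'cy': 235.85937244183168, 'R': array([[-0.94180614, -0.33566207,  0.01822572],
       [-0.25623871,  0.68175165, -0.68524187],
       [ 0.21758429, -0.65003513, -0.7280875 ]]), 't': array([0.61590678, 0.2436275 , 1.17621655])}
side grinder 0.69 [295. 196. 397. 315.] 6994 [0.577 0.08  0.13 ] [ 0.501 -0.031  0.007] [0.669 0.091 0.198]
side collar 0.6 [321. 199. 388. 247.] 1261 [0.57  0.061 0.231] [0.505 0.005 0.207] [0.638 0.078 0.236]
side lever_grip 0.93 [324. 196. 386. 249.] 1251 [0.567 0.061 0.231] [0.506 0.003 0.208] [0.638 0.078 0.236]
side kettle 0.76 [266. 324. 378. 418.] 6653 [0.567 0.311 0.1  ] [0.465 0.236 0.022] [0.645 0.365 0.169]
side jug 0.91 [
[... 530 characters left out ...]
98755023]]), 't': array([0.04137392, 0.66176063, 1.25036767])}
top grinder 0.71 [284. 217. 354. 308.] 2984 [0.555 0.016 0.193] [ 0.498 -0.043  0.018] [0.67  0.085 0.199]
top lever_grip 0.8 [285. 228. 349. 301.] 1145 [0.561 0.038 0.231] [ 0.505 -0.03   0.209] [0.638 0.074 0.235]
top kettle 0.6 [163. 229. 238. 327.] 4327 [0.57  0.281 0.101] [0.463 0.213 0.045] [0.644 0.353 0.169]
top jug 0.77 [403. 218. 488. 286.] 3827 [ 0.607 -0.261  0.149] [ 0.548 -0.304  0.   ] [ 0.657 -0.185  0.206]
top plant 0.97 [328. 154. 381. 206.] 1852 [ 0.769 -0.055  0.126] [ 0.72  -0.105 -0.   ] [ 0.824 -0.011  0.151]
top tin 0.64 [245. 176. 285. 222.] 1493 [0.723 0.133 0.12 ] [0.69  0.095 0.01 ] [0.769 0.173 0.134]
```

View pics/top0.png

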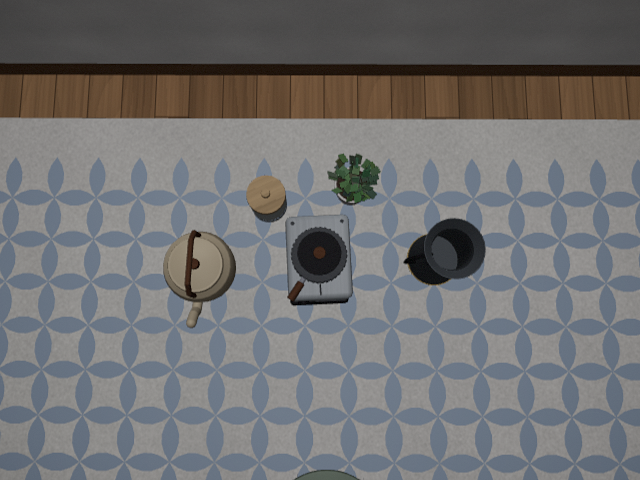

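View pics/side0.png

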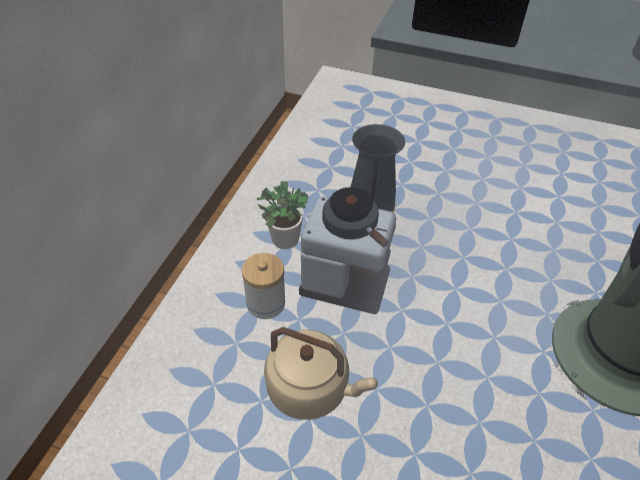

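The top view shows the grinder at (319,258). The lever points to the lower left at (295,291), i.e. towards -x/+y. The kettle is left at (200,265), the jug right at (445,255), and the tin and plant behind. The side view agrees.

```bash
python3 - <<'E'
from h import *
from scipy.optimize import least_squares
for n in("side","top"):
    z=np.load(n+".npz");P=cloud(n,z["d"]);p=z["p"].astype(int)
    near=(np.hypot(P[...,0]-.57,P[...,1]-.02)<.14)&(z["d"]>0)
    print(n,"zhist",np.histogram(P[near][:,2],bins=np.arange(.19,.29,.005)))
    F=P[near&(P[...,2]>.245)][:,:2]
    c,r=cv2.minEnclosingCircle(F.astype(np.float32)); print("funnel",c,r,F.mean(0))
    C=P[near&(P[...,2]>.226)&(P[...,2]<.24)]; 
    g=near&(P[...,2]>.207)&(P[...,2]<.245)&(p[...,0]-p[...,2]>25)
    d=np.hypot(P[...,0]-c[0],P[...,1]-c[1]); g&=(d>.058)&(d<.115)
    X=P[g]; print("grip",g.sum(),X.mean(0),X[:,2].max(),np.percentile(d[g],[2,98]))
    v=X.mean(0)[:2]-c; print("ang",np.degrees(np.arctan2(v[1],v[0])))
    D=near&(P[...,2]>.19)&(P[...,2]<.2); rect=cv2.minAreaRect(P[D][:,:2].astype(np.float32)); print("deck",rect,np.median(P[D][:,2]))
E
python3 - <<'E'
import cv2
a=cv2.imread('pics/top0.png')[200:320,260:380];b=cv2.imread('pics/side0.png')[170:290,290:410]
cv2.imwrite('pics/crop.png',cv2.resize(cv2.hconcat([a,b]),(800,400),interpolation=cv2.INTER_CUBIC))
E
```

```text
side zhist (array([ 671, 1116,   16,   50,   96,   98,  130,  204,  645,  115,   37,
         41,  371,  631,   68,    0,    0,    0,    0]), array([0.19 , 0.195, 0.2  , 0.205, 0.21 , 0.215, 0.22 , 0.225, 0.23 ,
       0.235, 0.24 , 0.245, 0.25 , 0.255, 0.26 , 0.265, 0.27 , 0.275,
       0.28 , 0.285]))
funnel (0.5882002711296082, 0.020796317607164383) 0.04426306486129761 [0.58765085 0.02579821]
grip 20 [0.527017   0.06375079 0.23090449] 0.23342804419376437 [0.06603498 0.0858138 ]
ang 144.92875272201667
deck ((0.5880007743835449, 0.02426309883594513), (0.16948571801185608, 0.13036824762821198), 3.2830376625061035) 0.19573575130431284
top zhist (array([1477,  732,    5,    5,    6,   12,   57,  329,  724,   33,    0,
         58,  965,  418,   53,    0,    0,    0,    0]), array([0.19 , 0.195, 0.2  , 0.205, 0.21 , 0.215, 0.22 , 0.225, 0.23 ,
       0.235, 0.24 , 0.245, 0.25 , 0.255, 0.26 , 0.265, 0.27 , 0.275,
       0.28 , 0.285]))
funnel (0.5872929096221924, 0.02115168608725071) 0.041896529495716095 [0.58715485 0.02133941]
grip 117 [0.51767509 0.06631619 0.22898814] 0.2344104716635368 [0.06553155 0.1010112 ]
ang 147.02654214676556
deck ((0.5866854190826416, 0.021646566689014435), (0.16838933527469635, 0.1265944242477417), 2.7179653644561768) 0.19402525491991057
```

View pics/crop.png

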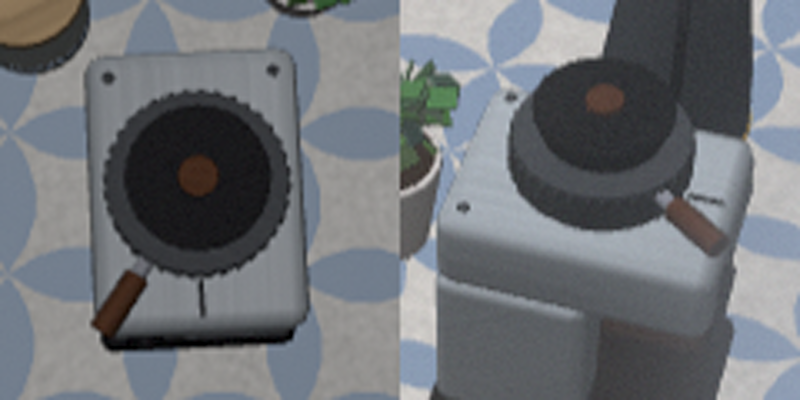

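Grinder axis is at about (0.5875, 0.021), with the lever at about 147° in the world frame. I'll straddle the grip with the fingers loosely open, and keep the tool x axis along the lever.

Request:
{"api": "move_arm", "payload": {"series": [[[0,0,-4],[0,0,0],45],[[0,0,-8],[0,0,0],45],[[-3,-3,-10],[0,0,0.1],45],[[-6,-5.5,-10],[0,0,0.2],45],[[-9,-8.2,-10],[0,0,0.3],45],[[-12,-10.9,-10],[0,0,0.35],45],[[-15,-13.6,-10],[0,0,0.35],45],[[-18,-16.3,-10],[0,0,0.35],45],[[-21,-19,-10],[0,0,0.35],45],[[-24,-21.7,-10],[0,0,0.35],45],[[-27,-24.5,-10],[0,0,0.35],45],[[-30,-27.2,-10],[0,0,0.35],45],[[-33,-29.9,-10],[0,0,0.35],45],[[-36,-32.6,-10],[0,0,0.35],45],[[-39,-35.3,-10],[0,0,0.35],45],[[-42,-38,-10],[0,0,0.35],45],[[-45,-40.8,-10],[0,0,0.35],45],[[-48.9,-44.3,-10],[0,0,0.35],45],[[-48.9,-44.3,-10],[0,0,0.35],45],[[-48.9,-44.3,-10],[0,0,0.35],45]]}}

```text
clock: 2.47
position: [0.5187, 0.064, 0.3312]
tool_rot: [-3.141, 0.001, 2.56]
force: [-0.4, -0.9, 0.0]
grip_width: 0.0385
finger_force: 0.0
```

```bash
python3 - <<'E'
from h import *
o=bot.observe(); print({k:np.round(v,3).tolist() for k,v in o.items()})
E
```

```text
{'clock': 2.467, 'qpos': [-0.556, 0.273, 0.405, 1.751, -0.116, 1.141, 0.873], 'qd': [-0.058, -0.025, -0.048, 0.029, 0.003, 0.001, -0.064], 'joint_efforts': [3.161, -62.309, 7.597, -40.508, -0.056, -0.001, 1.409], 'position': [0.519, 0.064, 0.331], 'tool_rot': [-3.141, 0.001, 2.56], 'force': [-0.362, -0.916, 0.019], 'moment': [-0.017, -0.073, -0.015], 'finger_force': 0.0, 'grip_width': 0.039}
```

Request:
{"api": "move_arm", "payload": {"series": [[[0,0,3],[0,0,0],45],[[0,0,6],[0,0,0],45],[[0,0,8],[0,0,0],45],[[0,0,8],[0,0,0],45],[[0,0,8],[0,0,0],45],[[0,0,8],[0,0,0],45]]}}

```text
clock: 2.97
position: [0.5179, 0.0679, 0.2527]
tool_rot: [3.14, 0.001, 2.565]
force: [0.7, -0.9, 0.1]
grip_width: 0.0381
finger_force: 0.0
```

```bash
python3 - <<'E'
from h import *
p,d=bot.grab_frame("side")
q,_=bot.grab_frame("top")
cv2.imwrite("pics/s2.png",cv2.resize(cv2.hconcat([p[130:290,290:450],q[190:350,230:390]])[...,::-1],(800,400),interpolation=cv2.INTER_CUBIC))
o=bot.observe();print(o["position"],o["tool_rot"],o["force"])
E
```

```text
[0.51800495 0.06774121 0.25276575] [3.13982110e+00 1.31641070e-03 2.56507783e+00] [ 0.30830412 -0.44288587  0.24117521]
```

View pics/s2.png

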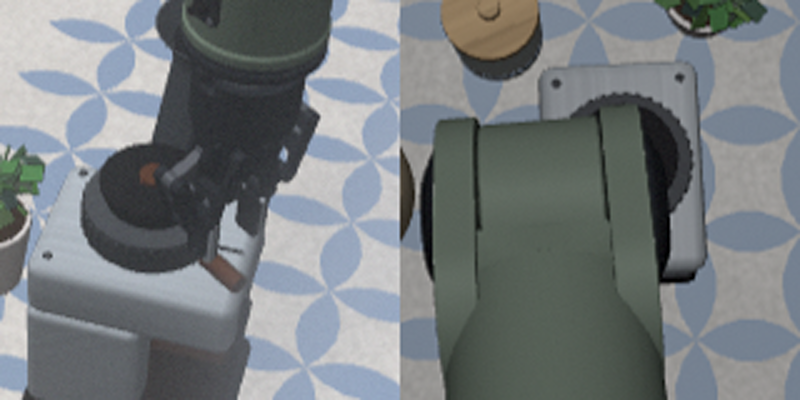

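Left crop: the fingers hang either side of the wooden grip at about (220,272). Right crop: the wrist hides the lever. Descending gently.

Request:
{"api": "move_arm", "payload": {"series": [[[0,0,0.7],[0,0,0],45],[[0,0,1.4],[0,0,0],45],[[0,0,2.1],[0,0,0],45],[[0,0,2.8],[0,0,0],45],[[0,0,3.5],[0,0,0],45],[[0,0,4.1],[0,0,0],45],[[0,0,4.7],[0,0,0],45],[[0,0,4.7],[0,0,0],45],[[0,0,4.7],[0,0,0],45]]}}

```text
clock: 3.82
position: [0.5173, 0.0672, 0.204]
tool_rot: [-3.141, -0.0, 2.565]
force: [0.7, -0.9, 0.1]
grip_width: 0.0385
finger_force: 0.0
```

Request:
{"api": "move_arm", "payload": {"series": [[[0,0.29,0],[0,0,0.035],45],[[-0.02,0.59,0],[0,0,0.07],45],[[-0.05,0.88,0],[0,0,0.105],45],[[-0.05,0.88,0],[0,0,0.105],45],[[-0.05,0.88,0],[0,0,0.105],45]]}}

```text
clock: 4.23
position: [0.5227, 0.0745, 0.2045]
tool_rot: [3.141, 0.0, 2.461]
force: [0.1, -1.0, -0.7]
grip_width: 0.0385
finger_force: 0.0
```

Not touching yet; 2° more, in 1° steps.

Request:
{"api": "move_arm", "payload": {"series": [[[0,0.15,0],[0,0,0.017],45],[[0,0.29,0],[0,0,0.035],45],[[0,0.29,0],[0,0,0.035],45],[[0,0.29,0],[0,0,0.035],45]]}}

```text
clock: 4.57
position: [0.5242, 0.076, 0.2043]
tool_rot: [-3.141, 0.0, 2.424]
force: [-2.3, -5.1, 3.0]
grip_width: 0.0382
finger_force: 2.6
```

Request:
{"api": "move_arm", "payload": {"series": [[[0,0.15,0],[0,0,0.017],45],[[0,0.15,0],[0,0,0.017],45],[[0,0.15,0],[0,0,0.017],45]]}}

```text
clock: 4.82
position: [0.525, 0.0769, 0.2043]
tool_rot: [-3.14, -0.0, 2.406]
force: [-3.7, -7.4, 3.3]
grip_width: 0.0386
finger_force: 3.5
```

Request:
{"api": "move_arm", "payload": {"series": [[[0,0.15,0],[0,0,0.017],45],[[0,0.15,0],[0,0,0.017],45],[[0,0.15,0],[0,0,0.017],45]]}}

```text
clock: 5.07
position: [0.5262, 0.0783, 0.2043]
tool_rot: [-3.141, 0.0, 2.39]
force: [-2.2, -3.8, 2.8]
grip_width: 0.0386
finger_force: 2.4
```

Request:
{"api": "move_arm", "payload": {"series": [[[0,0.15,0],[0,0,0.017],45],[[0,0.29,0],[0,0,0.035],45],[[-0.01,0.44,0],[0,0,0.052],45],[[-0.01,0.44,0],[0,0,0.052],45]]}}

```text
clock: 5.4
position: [0.5298, 0.0826, 0.2043]
tool_rot: [3.141, 0.0, 2.337]
force: [1.4, 0.3, 0.4]
grip_width: 0.0385
finger_force: 0.0
```

Request:
{"api": "move_arm", "payload": {"series": [[[0,0.15,0],[0,0,0.017],45],[[0,0.29,0],[0,0,0.035],45],[[0,0.29,0],[0,0,0.035],45]]}}

```text
clock: 5.65
position: [0.5318, 0.0846, 0.2043]
tool_rot: [3.141, 0.0, 2.302]
force: [-0.4, -0.1, -0.1]
grip_width: 0.0384
finger_force: 0.0
```

```bash
cat > st.py <<'E'
from h import *
o=bot.observe();p=o["position"];v=p[:2]-np.array([.5875,.021])
th=np.arctan2(v[1],v[0]); f=o["force"]
print("tool ang",np.degrees(th).round(1),"r",np.hypot(*v).round(4),"yaw",np.degrees(o["tool_rot"][2]).round(1),"tangential cw push",(-(f[0]*np.sin(th)-f[1]*np.cos(th))).round(1),"f",f.round(1),o["clock"])
E
python3 st.py
```

```text
tool ang 131.2 r 0.0845 yaw 131.9 tangential cw push 0.3 f [-0.4 -0.1 -0.1] 5.65
```

Request:
{"api": "move_arm", "payload": {"series": [[[0,0.29,0],[0,0,0.035],45],[[-0.02,0.59,0],[0,0,0.07],45],[[-0.03,0.73,0],[0,0,0.087],45],[[-0.03,0.73,0],[0,0,0.087],45]]}}

```text
clock: 5.98
position: [0.5367, 0.0882, 0.2041]
tool_rot: [-3.14, -0.0, 2.215]
force: [-4.1, -4.0, 2.7]
grip_width: 0.0387
finger_force: 3.1
```

Request:
{"api": "move_arm", "payload": {"series": [[[0,0.15,0],[0,0,0.017],45],[[0,0.15,0],[0,0,0.017],45],[[0,0.15,0],[0,0,0.017],45]]}}

```text
clock: 6.23
position: [0.5377, 0.0888, 0.2041]
tool_rot: [-3.14, -0.0, 2.199]
force: [-5.6, -5.0, 2.5]
grip_width: 0.0388
finger_force: 3.7
```

Request:
{"api": "move_arm", "payload": {"series": [[[0,0.15,0],[0,0,0.017],45],[[0,0.15,0],[0,0,0.017],45],[[0,0.15,0],[0,0,0.017],45]]}}

```text
clock: 6.48
position: [0.5391, 0.09, 0.2041]
tool_rot: [-3.14, -0.0, 2.183]
force: [-3.8, -4.0, 2.4]
grip_width: 0.0386
finger_force: 2.6
```

Request:
{"api": "move_arm", "payload": {"series": [[[0,0.15,0],[0,0,0.017],45],[[0,0.15,0],[0,0,0.017],45],[[0,0.15,0],[0,0,0.017],45]]}}

```text
clock: 6.73
position: [0.5406, 0.0913, 0.2042]
tool_rot: [-3.141, -0.0, 2.166]
force: [-3.3, -2.5, 0.7]
grip_width: 0.0384
finger_force: 1.7
```

```bash
python3 st.py
```

```text
tool ang 123.7 r 0.0845 yaw 124.1 tangential cw push 4.2 f [-3.3 -2.5  0.7] 6.7333
```

Click 2 is halfway. Continuing through its snap and up to the next contact.

Request:
{"api": "move_arm", "payload": {"series": [[[0,0.15,0],[0,0,0.017],45],[[0,0.29,0],[0,0,0.035],45],[[-0.02,0.44,0],[0,0,0.052],45],[[-0.03,0.59,0],[0,0,0.07],45],[[-0.03,0.59,0],[0,0,0.07],45]]}}

```text
clock: 7.15
position: [0.5464, 0.095, 0.2043]
tool_rot: [3.141, 0.0, 2.094]
force: [0.8, -0.8, 0.8]
grip_width: 0.0387
finger_force: 0.0
```

Request:
{"api": "move_arm", "payload": {"series": [[[0,0.29,0],[0,0,0.035],45],[[-0.03,0.59,0],[0,0,0.07],45],[[-0.06,0.81,0],[0,0,0.096],45],[[-0.06,0.81,0],[0,0,0.096],45]]}}

```text
clock: 7.48
position: [0.5526, 0.0978, 0.204]
tool_rot: [-3.14, -0.0, 1.998]
force: [-6.9, -3.4, 3.3]
grip_width: 0.0386
finger_force: 3.3
```

Request:
{"api": "move_arm", "payload": {"series": [[[0,0.15,0],[0,0,0.017],45],[[0,0.15,0],[0,0,0.017],45],[[0,0.15,0],[0,0,0.017],45]]}}

```text
clock: 7.73
position: [0.5539, 0.0984, 0.2041]
tool_rot: [-3.14, -0.0, 1.983]
force: [-4.8, -2.3, 3.3]
grip_width: 0.0387
finger_force: 3.0
```

Request:
{"api": "move_arm", "payload": {"series": [[[0,0.15,0],[0,0,0.017],45],[[0,0.15,0],[0,0,0.017],45],[[0,0.15,0],[0,0,0.017],45]]}}

```text
clock: 7.98
position: [0.5556, 0.0992, 0.2042]
tool_rot: [-3.141, -0.0, 1.966]
force: [-3.9, -0.9, 1.6]
grip_width: 0.0385
finger_force: 2.1
```

```bash
python3 st.py
```

```text
tool ang 112.2 r 0.0844 yaw 112.6 tangential cw push 3.9 f [-3.9 -0.9  1.6] 7.9833
```

Request:
{"api": "move_arm", "payload": {"series": [[[0,0.15,0],[0,0,0.017],45],[[0,0.29,0],[0,0,0.035],45],[[-0.02,0.44,0],[0,0,0.052],45],[[-0.03,0.59,0],[0,0,0.07],45],[[-0.03,0.59,0],[0,0,0.07],45]]}}

```text
clock: 8.4
position: [0.5621, 0.1015, 0.2043]
tool_rot: [3.141, 0.0, 1.894]
force: [-1.0, 0.8, 0.0]
grip_width: 0.0384
finger_force: 0.0
```

Request:
{"api": "move_arm", "payload": {"series": [[[0,0.29,0],[0,0,0.035],45],[[-0.03,0.52,0],[0,0,0.061],45],[[-0.04,0.66,0],[0,0,0.079],45],[[-0.04,0.66,0],[0,0,0.079],45]]}}

```text
clock: 8.73
position: [0.5678, 0.1028, 0.2041]
tool_rot: [-3.141, 0.0, 1.816]
force: [-2.8, -1.7, 1.6]
grip_width: 0.0385
finger_force: 1.4
```

Request:
{"api": "move_arm", "payload": {"series": [[[0,0.15,0],[0,0,0.017],45],[[0,0.15,0],[0,0,0.017],45],[[0,0.15,0],[0,0,0.017],45]]}}

```text
clock: 8.98
position: [0.5687, 0.103, 0.2041]
tool_rot: [-3.14, 0.0, 1.8]
force: [-6.6, -2.7, 3.6]
grip_width: 0.0384
finger_force: 3.5
```

Request:
{"api": "move_arm", "payload": {"series": [[[0,0.15,0],[0,0,0.017],45],[[0,0.15,0],[0,0,0.017],45],[[0,0.15,0],[0,0,0.017],45]]}}

```text
clock: 9.23
position: [0.5701, 0.1033, 0.2041]
tool_rot: [-3.14, 0.0, 1.783]
force: [-6.0, -2.7, 3.7]
grip_width: 0.0389
finger_force: 3.6
```

```bash
python3 st.py
```

```text
tool ang 101.9 r 0.0842 yaw 102.1 tangential cw push 6.5 f [-6.  -2.7  3.7] 9.2333
```

Request:
{"api": "move_arm", "payload": {"series": [[[0,0.15,0],[0,0,0.017],45],[[0,0.15,0],[0,0,0.017],45]]}}

```text
clock: 9.4
position: [0.5719, 0.1038, 0.2042]
tool_rot: [-3.14, 0.0, 1.765]
force: [-5.2, -1.8, 1.6]
grip_width: 0.0383
finger_force: 2.5
```

Request:
{"api": "move_arm", "payload": {"series": [[[0,0.15,0],[0,0,0.017],45],[[0,0.29,0],[0,0,0.035],45],[[-0.02,0.44,0],[0,0,0.052],45],[[-0.03,0.59,0],[0,0,0.07],45],[[-0.03,0.59,0],[0,0,0.07],45]]}}

```text
clock: 9.82
position: [0.5787, 0.105, 0.2043]
tool_rot: [3.141, 0.0, 1.694]
force: [-0.4, 0.4, -0.6]
grip_width: 0.0386
finger_force: 0.0
```

Request:
{"api": "move_arm", "payload": {"series": [[[0,0.29,0],[0,0,0.035],45],[[-0.03,0.52,0],[0,0,0.061],45],[[-0.04,0.66,0],[0,0,0.079],45],[[-0.04,0.66,0],[0,0,0.079],45]]}}

```text
clock: 10.15
position: [0.5848, 0.1052, 0.2042]
tool_rot: [-3.141, 0.0, 1.616]
force: [-1.4, 0.0, 0.8]
grip_width: 0.0383
finger_force: 0.5
```

Request:
{"api": "move_arm", "payload": {"series": [[[0,0.15,0],[0,0,0.017],45],[[0,0.15,0],[0,0,0.017],45],[[0,0.15,0],[0,0,0.017],45]]}}

```text
clock: 10.4
position: [0.5856, 0.1052, 0.2041]
tool_rot: [-3.14, 0.0, 1.599]
force: [-5.3, -0.7, 3.4]
grip_width: 0.0384
finger_force: 2.6
```

```bash
python3 st.py
```

```text
tool ang 91.3 r 0.0842 yaw 91.6 tangential cw push 5.3 f [-5.3 -0.7  3.4] 10.4
```

Request:
{"api": "move_arm", "payload": {"series": [[[0,0.15,0],[0,0,0.017],45],[[0,0.15,0],[0,0,0.017],45],[[0,0.15,0],[0,0,0.017],45]]}}

```text
clock: 10.65
position: [0.5869, 0.1052, 0.2041]
tool_rot: [-3.14, 0.0, 1.582]
force: [-6.6, -0.5, 3.1]
grip_width: 0.0386
finger_force: 3.5
```

Request:
{"api": "move_arm", "payload": {"series": [[[0,0.15,0],[0,0,0.017],45],[[0,0.15,0],[0,0,0.017],45],[[0,0.15,0],[0,0,0.017],45]]}}

```text
clock: 10.9
position: [0.5886, 0.1053, 0.2041]
tool_rot: [-3.14, 0.0, 1.565]
force: [-5.4, -1.0, 2.9]
grip_width: 0.038
finger_force: 2.8
```

Click 5 is leaving its detent. On to its snap and the next contact.

Request:
{"api": "move_arm", "payload": {"series": [[[0,0.15,0],[0,0,0.017],45],[[0,0.29,0],[0,0,0.035],45],[[-0.02,0.44,0],[0,0,0.052],45],[[-0.04,0.66,0],[0,0,0.079],45],[[-0.04,0.66,0],[0,0,0.079],45]]}}

```text
clock: 11.32
position: [0.5965, 0.105, 0.2043]
tool_rot: [3.141, 0.0, 1.484]
force: [-0.4, 0.6, -0.6]
grip_width: 0.0385
finger_force: 0.0
```

Request:
{"api": "move_arm", "payload": {"series": [[[0,0.29,0],[0,0,0.035],45],[[-0.03,0.52,0],[0,0,0.061],45],[[-0.04,0.66,0],[0,0,0.079],45],[[-0.04,0.66,0],[0,0,0.079],45]]}}

```text
clock: 11.65
position: [0.6024, 0.104, 0.2042]
tool_rot: [-3.141, 0.0, 1.407]
force: [-1.6, -0.2, 1.1]
grip_width: 0.0387
finger_force: 0.7
```

Request:
{"api": "move_arm", "payload": {"series": [[[0,0.15,0],[0,0,0.017],45],[[0,0.15,0],[0,0,0.017],45],[[0,0.15,0],[0,0,0.017],45]]}}

```text
clock: 11.9
position: [0.6033, 0.1037, 0.2041]
tool_rot: [-3.14, 0.0, 1.39]
force: [-5.2, 0.0, 2.7]
grip_width: 0.038
finger_force: 2.8
```

Request:
{"api": "move_arm", "payload": {"series": [[[0,0.15,0],[0,0,0.017],45],[[0,0.15,0],[0,0,0.017],45],[[0,0.15,0],[0,0,0.017],45]]}}

```text
clock: 12.15
position: [0.6038, 0.1035, 0.204]
tool_rot: [-3.138, 0.001, 1.374]
force: [-13.5, 0.3, 5.9]
grip_width: 0.0384
finger_force: 6.2
```

```bash
python3 st.py
```

```text
tool ang 78.8 r 0.0841 yaw 78.7 tangential cw push 13.3 f [-13.5   0.3   5.9] 12.15
```

Request:
{"api": "move_arm", "payload": {"series": [[[0,0.08,0],[0,0,0.009],45],[[0,0.08,0],[0,0,0.009],45],[[0,0.08,0],[0,0,0.009],45]]}}

```text
clock: 12.4
position: [0.6039, 0.1033, 0.2038]
tool_rot: [-3.136, 0.001, 1.365]
force: [-19.0, 0.1, 7.6]
grip_width: 0.0387
finger_force: 8.9
```

Stop confirmed: 19 N and no movement, with the lever at about 87°. Now opening: back off, then count 7 clicks.

Request:
{"api": "move_arm", "payload": {"series": [[[-0.01,-0.37,0],[0,0,-0.044],45],[[-0.03,-0.73,0],[0,0,-0.087],45],[[-0.08,-1.17,0],[0,0,-0.14],45],[[-0.14,-1.53,0],[0,0,-0.183],45],[[-0.2,-1.82,0],[0,0,-0.218],45],[[-0.25,-2.03,0],[0,0,-0.244],45],[[-0.25,-2.03,0],[0,0,-0.244],45]]}}

```text
clock: 12.98
position: [0.5856, 0.105, 0.2044]
tool_rot: [3.141, -0.0, 1.61]
force: [0.0, -0.7, -0.0]
grip_width: 0.0384
finger_force: 0.0
```

Request:
{"api": "move_arm", "payload": {"series": [[[0,-0.15,0],[0,0,-0.017],45],[[0,-0.29,0],[0,0,-0.035],45],[[-0.01,-0.44,0],[0,0,-0.052],45],[[-0.03,-0.73,0],[0,0,-0.087],45],[[-0.03,-0.73,0],[0,0,-0.087],45]]}}

```text
clock: 13.4
position: [0.5791, 0.1043, 0.2045]
tool_rot: [3.14, 0.0, 1.698]
force: [7.0, -0.7, -3.5]
grip_width: 0.0385
finger_force: 3.5
```

Request:
{"api": "move_arm", "payload": {"series": [[[0,-0.15,0],[0,0,-0.017],45],[[0,-0.29,0],[0,0,-0.035],45],[[-0.01,-0.44,0],[0,0,-0.052],45],[[-0.03,-0.73,0],[0,0,-0.087],45],[[-0.03,-0.73,0],[0,0,-0.087],45]]}}

```text
clock: 13.82
position: [0.5707, 0.1031, 0.2043]
tool_rot: [-3.141, -0.0, 1.785]
force: [-0.3, -0.5, -0.8]
grip_width: 0.0384
finger_force: 0.0
```

```bash
python3 st.py
```

```text
tool ang 101.6 r 0.0838 yaw 102.3 tangential cw push 0.4 f [-0.3 -0.5 -0.8] 13.8167
```

Opening click 1 is done. Clicks 2 and 3 next.

Request:
{"api": "move_arm", "payload": {"series": [[[-0.01,-0.29,0],[0,0,-0.035],45],[[-0.03,-0.59,0],[0,0,-0.07],45],[[-0.05,-0.81,0],[0,0,-0.096],45],[[-0.06,-1.02,0],[0,0,-0.122],45],[[-0.06,-1.02,0],[0,0,-0.122],45]]}}

```text
clock: 14.23
position: [0.5619, 0.1005, 0.2045]
tool_rot: [3.14, 0.0, 1.906]
force: [6.7, 0.6, -3.9]
grip_width: 0.0384
finger_force: 2.9
```

Request:
{"api": "move_arm", "payload": {"series": [[[0,-0.15,0],[0,0,-0.017],45],[[0,-0.29,0],[0,0,-0.035],45],[[-0.01,-0.44,0],[0,0,-0.052],45],[[-0.03,-0.73,0],[0,0,-0.087],45],[[-0.03,-0.73,0],[0,0,-0.087],45]]}}

```text
clock: 14.65
position: [0.554, 0.0976, 0.2043]
tool_rot: [-3.141, -0.0, 1.993]
force: [-0.2, -0.3, 0.9]
grip_width: 0.0388
finger_force: 0.0
```

Request:
{"api": "move_arm", "payload": {"series": [[[-0.01,-0.29,0],[0,0,-0.035],45],[[-0.03,-0.59,0],[0,0,-0.07],45],[[-0.05,-0.81,0],[0,0,-0.096],45],[[-0.06,-1.02,0],[0,0,-0.122],45],[[-0.06,-1.02,0],[0,0,-0.122],45]]}}

```text
clock: 15.07
position: [0.5458, 0.0932, 0.2045]
tool_rot: [3.141, 0.0, 2.115]
force: [4.5, 2.3, -1.6]
grip_width: 0.0388
finger_force: 2.3
```

Request:
{"api": "move_arm", "payload": {"series": [[[0,-0.15,0],[0,0,-0.017],45],[[0,-0.29,0],[0,0,-0.035],45],[[-0.01,-0.44,0],[0,0,-0.052],45],[[-0.03,-0.73,0],[0,0,-0.087],45],[[-0.03,-0.73,0],[0,0,-0.087],45]]}}

```text
clock: 15.48
position: [0.5388, 0.0887, 0.2042]
tool_rot: [-3.141, -0.0, 2.202]
force: [0.8, -0.1, -0.2]
grip_width: 0.0384
finger_force: 0.0
```

```bash
python3 st.py
```

```text
tool ang 125.8 r 0.0834 yaw 126.2 tangential cw push -0.6 f [ 0.8 -0.1 -0.2] 15.4833
```

Three open. Clicks 4 and 5, correcting the slight radial drift.

Request:
{"api": "move_arm", "payload": {"series": [[[0.01,-0.29,0],[0,0,-0.035],45],[[0,-0.59,0],[0,0,-0.07],45],[[0,-0.81,0],[0,0,-0.096],45],[[-0.01,-1.02,0],[0,0,-0.122],45],[[-0.01,-1.02,0],[0,0,-0.122],45]]}}

```text
clock: 15.9
position: [0.5318, 0.0832, 0.2045]
tool_rot: [3.14, 0.001, 2.324]
force: [5.7, 1.7, -2.6]
grip_width: 0.0382
finger_force: 3.2
```

Request:
{"api": "move_arm", "payload": {"series": [[[0,-0.15,0],[0,0,-0.017],45],[[0,-0.29,0],[0,0,-0.035],45],[[-0.01,-0.44,0],[0,0,-0.052],45],[[-0.03,-0.73,0],[0,0,-0.087],45],[[-0.03,-0.73,0],[0,0,-0.087],45]]}}

```text
clock: 16.32
position: [0.5256, 0.0773, 0.2043]
tool_rot: [-3.141, -0.0, 2.411]
force: [-0.1, 0.1, 0.2]
grip_width: 0.0386
finger_force: 0.0
```

Request:
{"api": "move_arm", "payload": {"series": [[[-0.01,-0.29,0],[0,0,-0.035],45],[[-0.03,-0.59,0],[0,0,-0.07],45],[[-0.05,-0.81,0],[0,0,-0.096],45],[[-0.06,-1.02,0],[0,0,-0.122],45],[[-0.06,-1.02,0],[0,0,-0.122],45]]}}

```text
clock: 16.73
position: [0.5202, 0.0702, 0.2044]
tool_rot: [3.14, 0.001, 2.533]
force: [5.5, 5.0, -3.2]
grip_width: 0.0382
finger_force: 3.5
```

Request:
{"api": "move_arm", "payload": {"series": [[[0,-0.15,0],[0,0,-0.017],45],[[0,-0.29,0],[0,0,-0.035],45],[[-0.01,-0.44,0],[0,0,-0.052],45],[[-0.03,-0.73,0],[0,0,-0.087],45],[[-0.03,-0.73,0],[0,0,-0.087],45]]}}

```text
clock: 17.15
position: [0.5154, 0.0631, 0.2043]
tool_rot: [-3.141, -0.0, 2.62]
force: [0.3, 0.1, -0.6]
grip_width: 0.0383
finger_force: 0.0
```

```bash
python3 st.py; python3 -c "
from h import *
print(bot.observe()['qpos'].round(2))"
```

```text
tool ang 149.7 r 0.0835 yaw 150.1 tangential cw push -0.2 f [ 0.3  0.1 -0.6] 17.15
[-0.5   0.41  0.35  1.92 -0.18  0.85  0.99]
```

Five open, with the lever back at its starting 147°, which matches the 5 closing clicks. Two more.

Request:
{"api": "move_arm", "payload": {"series": [[[0,-0.29,0],[0,0,-0.035],45],[[-0.01,-0.59,0],[0,0,-0.07],45],[[-0.03,-0.81,0],[0,0,-0.096],45],[[-0.04,-1.02,0],[0,0,-0.122],45],[[-0.04,-1.02,0],[0,0,-0.122],45]]}}

```text
clock: 17.57
position: [0.5115, 0.0552, 0.2045]
tool_rot: [3.14, 0.001, 2.741]
force: [4.5, 6.3, -3.9]
grip_width: 0.0382
finger_force: 3.7
```

Request:
{"api": "move_arm", "payload": {"series": [[[0,-0.15,0],[0,0,-0.017],45],[[0,-0.29,0],[0,0,-0.035],45],[[-0.01,-0.44,0],[0,0,-0.052],45],[[-0.03,-0.73,0],[0,0,-0.087],45],[[-0.03,-0.73,0],[0,0,-0.087],45]]}}

```text
clock: 17.98
position: [0.5082, 0.0472, 0.2043]
tool_rot: [-3.141, -0.0, 2.828]
force: [0.2, -0.9, -0.8]
grip_width: 0.0385
finger_force: 0.0
```

Request:
{"api": "move_arm", "payload": {"series": [[[-0.01,-0.29,0],[0,0,-0.035],45],[[-0.03,-0.59,0],[0,0,-0.07],45],[[-0.05,-0.81,0],[0,0,-0.096],45],[[-0.06,-1.02,0],[0,0,-0.122],45],[[-0.06,-1.02,0],[0,0,-0.122],45]]}}

```text
clock: 18.4
position: [0.5062, 0.0385, 0.2044]
tool_rot: [3.14, 0.0, 2.95]
force: [3.5, 7.5, -3.1]
grip_width: 0.0382
finger_force: 3.6
```

Request:
{"api": "move_arm", "payload": {"series": [[[0,-0.15,0],[0,0,-0.017],45],[[0,-0.29,0],[0,0,-0.035],45],[[-0.01,-0.44,0],[0,0,-0.052],45],[[-0.03,-0.73,0],[0,0,-0.087],45],[[-0.03,-0.73,0],[0,0,-0.087],45]]}}

```text
clock: 18.82
position: [0.5046, 0.03, 0.2043]
tool_rot: [-3.141, -0.0, 3.037]
force: [-0.0, -1.4, -0.6]
grip_width: 0.0382
finger_force: 0.0
```

```bash
python3 st.py
```

```text
tool ang 173.8 r 0.0834 yaw 174.0 tangential cw push 1.4 f [-0.  -1.4 -0.6] 18.8167
```

Seven open. Centre over the lever, lift straight up and retreat to see it.

Request:
{"api": "move_arm", "payload": {"series": [[[0,0.15,0],[0,0,0.017],45],[[0,0.44,0],[0,0,0.052],45],[[0,0.44,0],[0,0,0.052],45],[[0,0.44,-1],[0,0,0.052],45],[[0,0.44,-2],[0,0,0.052],45],[[0,0.44,-4],[0,0,0.052],45],[[0,0.44,-7],[0,0,0.052],45],[[0,0.44,-10],[0,0,0.052],45],[[0,0.44,-13],[0,0,0.052],45],[[2,0.44,-14],[0,0,0.052],45],[[5,0.44,-14],[0,0,0.052],45],[[8,0.44,-14],[0,0,0.052],45],[[10,3,-14],[0,0,0.052],45],[[10,6,-14],[0,0,0.052],45],[[10,9,-14],[0,0,0.052],45],[[10,12,-14],[0,0,0.052],45],[[10,15,-14],[0,0,0.052],45],[[10,18,-14],[0,0,0.052],45],[[10,20,-14],[0,0,0.052],45],[[10,20,-14],[0,0,0.052],45]]}}

```text
clock: 20.48
position: [0.426, 0.2438, 0.345]
tool_rot: [3.141, 0.0, 2.989]
force: [0.4, -0.0, -0.7]
grip_width: 0.0384
finger_force: 0.0
```

```bash
python3 - <<'E'
from h import *
q,d=bot.grab_frame("top"); P=cloud("top",d); p=q.astype(int); c=np.array([.5873,.0212])
r=np.hypot(P[...,0]-c[0],P[...,1]-c[1])
g=(d>0)&(r>.058)&(r<.115)&(P[...,2]>.207)&(P[...,2]<.245)&(p[...,0]-p[...,2]>25)
v=P[g].mean(0)[:2]-c; print(g.sum(),np.degrees(np.arctan2(v[1],v[0])))
cv2.imwrite("pics/end.png",q[...,::-1])
for th in("kettle","jug","plant","tin"):
    for x in bot.find_in("top",th)[:1]: print(th,np.round(x["bbox"]))
E
python3 st.py
```

```text
129 171.51380832017233
kettle [161. 229. 237. 327.]
jug [402. 217. 487. 285.]
plant [327. 156. 378. 206.]
tin [243. 178. 288. 222.]
tool ang 126.5 r 0.271 yaw 170.9 tangential cw push -0.1 f [ 0.   0.2 -0.2] 20.7333
```

View pics/end.png

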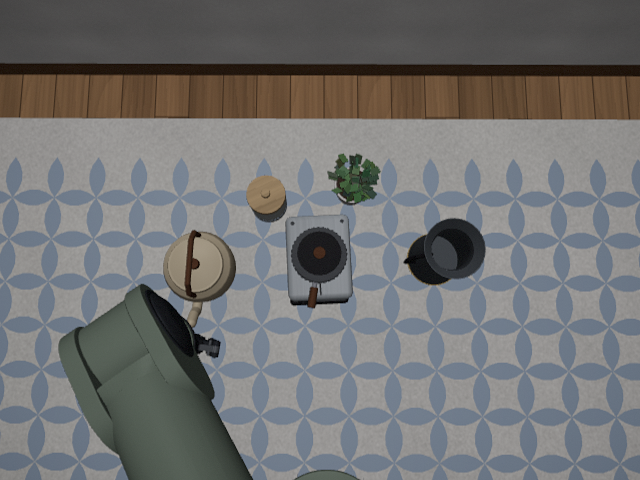

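The final view shows the lever at (313,297), about 171.5°, which is 84° from touch or 7 clicks. The other objects have not moved and the arm is clear.

```bash
python3 -c "
from workcell import bot
print(bot.job_done())"
```

```text
the job is handed in; nothing more can be done
None
```

I closed the collar 5 clicks to burr touch (19 N at the stop, no click), then opened it exactly 7 clicks and left it resting in that detent. The kettle, jug, plant and tin were not moved, and the job was handed in after about 21 s.

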